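# Check weight on the slide-out scale, section moved to the next lock hole

### The arm

A 6-joint arm with a two-finger parallel gripper is mounted at the origin on the work surface. World frame = base frame: x ahead of the robot, y to its left, z up, the work surface at z = 0. Lengths are in m, angles in rad, forces in N, time in s.
With the tool pointing down it reaches from about 0.375 to 0.975 m from the base axis. Payload 3.8 kg.
Tool frame: the origin (TCP) lies midway between the tips of the shut fingers; the grasp point (between the pads) lies 19 mm behind it; z points along the fingers, y is the line along which they close (so a half turn about z gives the same grasp; the last joint's range is limited). The gripper opens to 88 mm and grips with 3 to 60 N. Pads are 18 mm wide; open, the fingers measure 123 mm over their backs; the gripper's body (75 mm by 187 mm) begins 45 mm behind the grasp point.
Start: joints at [-1.156, 0.264, 1.604, -0, 1.274, -0.037], TCP at [0.295, -0.607, 0.239] pointing down, gripper open.
Joint ranges: [-2.63, 2.63], [-0.94, 2.18], [0.31, 2.57], [-1.31, 4.45], [0, 2.66], [-2.55, 2.55]. Speed limits (rad/s): [2.57, 2.57, 3.14, 3.14, 3.14, 3.14].

### API

Orientations are given as a rotation vector (axis times angle).
In Python, from cell import manip, inverse_kinematics, cams, order gives the robot as it stands. Calls block until the motion is done:
- manip.move_pose(position, orientation): joint-space move of the TCP to a pose.
- manip.move_linear(position, rate=0.15, rot=None): straight line of the TCP; rot=None keeps the orientation; rate is the mean speed in m/s.
- manip.set_joints(angles): joint-space move.
- manip.set_gripper(opening, force=None): finger opening in m; force is the grip in N (None keeps the last); returns when the fingers have stopped.
- manip.dwell(seconds).
- inverse_kinematics(position, orientation): joint angles nearest the present ones, or None.
- manip.state(): the state.
- cams.capture(name): name is "scene" or "top" or "wrist"; returns a dict with "image" (384x512x3 uint8, blue, green, red), "z_map" (384x512 float32, m along the optical axis (not along the pixel's ray), 0 where there is no reading), "intrinsics" (3x3 intrinsics, pixels), "position" and "orientation" of the camera in the world; the wrist camera has in their place "T_tool_cam" (4x4, takes a point from camera to tool coordinates, whose origin is the TCP and whose axes are the flange's). Camera axes: x right, y down, z forward; pixel columns grow to the right and rows downward; lengths in m; the calibration is good to about 2 mm. The wrist camera is an equidistant fisheye: a pixel r from the principal point sees the ray r / f radians off the axis. A picture is of the moment at which its call begins: read the wrist's pose just before it.
A pose or a line that the arm cannot do raises manip.IKError and nothing moves.
- order.close_job(): hands the job in; it is judged then, once.
The state is a dict: "clock": time; "joint_pos": joint angles; "joint_velocities": joint speeds; "tau": joint torques, N m; "tool_pos": TCP position; "tcp_rot": TCP orientation; "contact_force": force on the tool from outside, world axes, zero at the start; "moment": the same for the moment, N m; "gripper_width": finger opening in m; "grasp_force": force on a finger pad.
Only numpy, scipy, OpenCV 4.12 (cv2) and the standard library are available. Lean on these libraries where they do the work, as an engineer would, in place of code of your own. Each camera call takes 0.05 s, during which the arm holds its last target. There are 200 camera calls.

### The job

Stand the middle-sized check weight upright in the centre of the scale's sprung pan, setting it down gently so that the pan never bottoms out, and let go of it. Then pull up the lock plunger's knob, slide the section with the weight on it one hole further to the robot's left, and let the pin go fully home in that hole; finish while still holding the plunger's knob between the fingers with the pin home. Leave the other things where they are.

Things in the scene. Friction and masses are not known exactly. Their poses are not given: they have to be found in the camera images.
- middle_weight: the middle-sized of three plain steel check weights on the grey tray: upright cylinder 42 mm across and 40 mm high, above it a narrow neck and a gripping knob 22 mm across from 50 to 64 mm height; total height 64 mm, about 0.4 kg; origin at the centre of its underside, z up
- small_weight: smaller check weight of the same shape: 32 mm across, knob 18 mm across, 52 mm tall, 0.2 kg; origin at the centre of its underside; stays where it is
- large_weight: larger check weight of the same shape: 52 mm across, knob 26 mm across, 76 mm tall, 0.8 kg; origin at the centre of its underside; stays where it is
- weight_tray: fixed flat grey plastic tray 250 (x) x 75 (y) x 6 mm; the three weights stand on it in a row along its x, about 80 mm apart, in any order; origin at the centre of its underside
- rail: fixed aluminium rail of the slide-out scale, 390 mm long along its own y (to the robot's left), 40 mm wide, its top 50 mm above the table, from y = -260 to +130 mm; square 14 mm lock holes in its top at y = -50, 0, 50 and 100 mm on its centre line (x = 0); origin at table height below the hole that the pin starts in
- section (a joint): position in m of the grey U-shaped section that slides on the rail and carries the pan and the lock plunger; 0 at the start (pin in the hole at y = 0), grows along the rail's +y (to the robot's left); the next hole that way is at 0.050, the one after at 0.100; stops at -0.052 and 0.104; slides with about 2 N friction when unlocked; its top lies 62 mm above the table
- plunger_head: black round knob on top of the lock plunger, 26 mm across, 24 mm tall; origin at the centre of its underside, 90 mm above the table when the pin is home (a fixed collar 22 mm across reaches up to 75 mm below it); it rides on the section, above the rail's centre line, 140 mm from the pan's centre towards the rail's +y; its axes are parallel to the rail's
- plunger (a joint): how far the lock plunger is pulled up, in m; 0 = pin home, 0.022 = fully up; the 10 mm round-ended pin reaches 12 mm into the rail, so the section is free from about 0.013; a spring pulls it back down (about 7 N at home, 11 N at 0.018), and the pin rides on the rail's top between holes and drops into a hole it meets
- pan_top (a point): centre of the upper face of the round steel scale pan, 100 mm across, 102 mm above the table when empty, ringed by a thin engraved circle 60 mm across; axes parallel to the rail's
- pan (a joint): how far the sprung pan is pressed down, in m: 0 empty, about 0.008 under the middle weight (about 500 N/m), bottoms at 0.025
- sanitiser: white pump bottle, 68 mm across, 187 mm tall; stays where it is; origin at the centre of its underside
- mug: white mug, 76 mm across, 88 mm tall, handle on one side; stays where it is; origin at the centre of its underside
- beaker: clear plastic beaker, 52 mm across, 62 mm tall; stays where it is; origin at the centre of its underside
- tape_roll: brown roll of tape lying flat, 80 mm across, 24 mm tall; stays where it is; origin at the centre of its underside
- mouse: black computer mouse, 100 x 58 x 30 mm; stays where it is; origin at the centre of its underside
There are look-alikes about, which are no part of the job. What is shaped like the middle_weight but blue or orange is not meant.

How it is judged:
On the way, in this order (a step that is already met when the one before it is completed fails the run):
1. the middle weight stands upright, centred, at rest and let go on the pan, with the section still in its first hole (horizontal distance between middle_weight and pan_top below 0.015 m and angle between middle_weight's own z axis and vertical below 0.1 rad and value of joint pan between 0.004 and 0.014 m and z of middle_weight in the frame of pan_top below 0.004 m and contact force between the fingers and middle_weight below 0.1 N and value of joint section between -0.005 and 0.005 m and linear speed of middle_weight below 0.02 m/s), for 0.3 s.
2. the lock plunger is pulled up by the fingers with the weight on the pan (horizontal distance between middle_weight and pan_top below 0.015 m and angle between middle_weight's own z axis and vertical below 0.1 rad and value of joint pan between 0.004 and 0.014 m and z of middle_weight in the frame of pan_top below 0.004 m and contact force between the fingers and middle_weight below 0.1 N and value of joint plunger above 0.011 m and contact force between the fingers and plunger_head above 1 N), for 0.1 s.
At the end, for the whole second after the job is handed in: The middle weight stands upright (within 0.1 rad) on the pan within 15 mm of its centre, untouched by the fingers; the section is at the next hole to the left (0.045 to 0.055 m), the pin is home (plunger below 3 mm), and the fingers still hold the plunger's knob (over 2 N) (horizontal distance between middle_weight and pan_top below 0.015 m and angle between middle_weight's own z axis and vertical below 0.1 rad and value of joint pan between 0.004 and 0.014 m and z of middle_weight in the frame of pan_top below 0.004 m and contact force between the fingers and middle_weight below 0.1 N and value of joint section between 0.045 and 0.055 m and value of joint plunger below 0.003 m and contact force between the fingers and plunger_head above 2 N); the arm keeps its last pose, push and grip.
It fails at once if the pan is slammed or pressed to its bottom (over 22 mm) (value of joint pan above 0.022 m).
It fails at once if another weight or a bystander is disturbed (moved over 25 mm) (distance of any of small_weight, large_weight, sanitiser, mug, beaker, tape_roll, mouse from where it was at the start of the episode above 0.025 m).
It also fails if it takes over 58 s, if anything falls off the work surface, if the arm or the gripper's body presses on something with over 40 N, if the wrist force passes 120 N, or if a joint passes its speed limit or range.

## Working session

There is one attempt and no reset: what is moved stays moved. The work goes in short steps, each a Python script; the robot and the scene stay as the last script left them, time stands still between calls to the robot, and variables do not carry over. Pictures are saved under pics/ and viewed, at most 10 in all, crops included, and the job is handed in when it is done.

```bash
mkdir -p pics
cat > h.py <<'E'
import numpy as np, cv2
from scipy.spatial.transform import Rotation as R
from cell import manip, inverse_kinematics, cams, order
def cap(n):
    c=cams.capture(n); np.savez('pics/'+n+'.npz',**c); return c
def Rm(o):
    o=np.array(o,float)
    return o if o.shape==(3,3) else (R.from_quat(o) if o.size==4 else R.from_rotvec(o)).as_matrix()
def cloud(c):
    K=c['intrinsics'];z=c['z_map'];v,u=np.indices(z.shape)
    P=np.stack([(u-K[0,2])/K[0,0]*z,(v-K[1,2])/K[1,1]*z,z],-1)
    W=P@Rm(c['orientation']).T+c['position']; W[z==0]=np.nan
    return W
E
python3 - <<'E'
from h import *
for n in('scene','top'):
    c=cap(n); print(n,c['position'],c['orientation'],c['intrinsics'].tolist())
    cv2.imwrite(f'pics/{n}.png',cv2.resize(c['image'],(800,600),interpolation=cv2.INTER_CUBIC))
print(manip.state())
E
```

```text
scene [1.14035084 0.83633553 0.9347665 ] [-0.72368798 -2.52247927  1.19242842] [[425.70349447964236, 0.0, 256.306166779186], [0.0, 425.70349447964236, 194.13951083575762], [0.0, 0.0, 1.0]]
top [ 0.4044272  -0.02800532  1.63181737] [-2.15997352  2.15169299 -0.09042703] [[491.55576364860644, 0.0, 259.40356673694345], [0.0, 491.55576364860644, 193.1474554659674], [0.0, 0.0, 1.0]]
{'clock': 0.1, 'joint_pos': array([-1.15588136e+00,  2.64636705e-01,  1.60524062e+00, -8.30876731e-06,
        1.27369730e+00, -3.69256104e-02]), 'joint_velocities': array([-0.00150911, -0.0013689 , -0.00128749, -0.00221262, -0.00028884,
        0.00134734]), 'tau': array([-7.58102965e-05, -5.03618789e+01, -3.58072543e+01,  7.30441441e-02,
        2.33011425e-02, -5.10705001e-05]), 'tool_pos': array([ 0.29444049, -0.60668008,  0.23753849]), 'tcp_rot': array([-3.05986300e+00, -7.03295304e-01,  5.96780005e-04]), 'contact_force': array([0.14355917, 0.05429155, 0.35061731]), 'moment': array([-0.01188659,  0.04844863, -0.04938387]), 'grasp_force': 0.0, 'gripper_width': 0.08799390509958102}
```

View pics/scene.png

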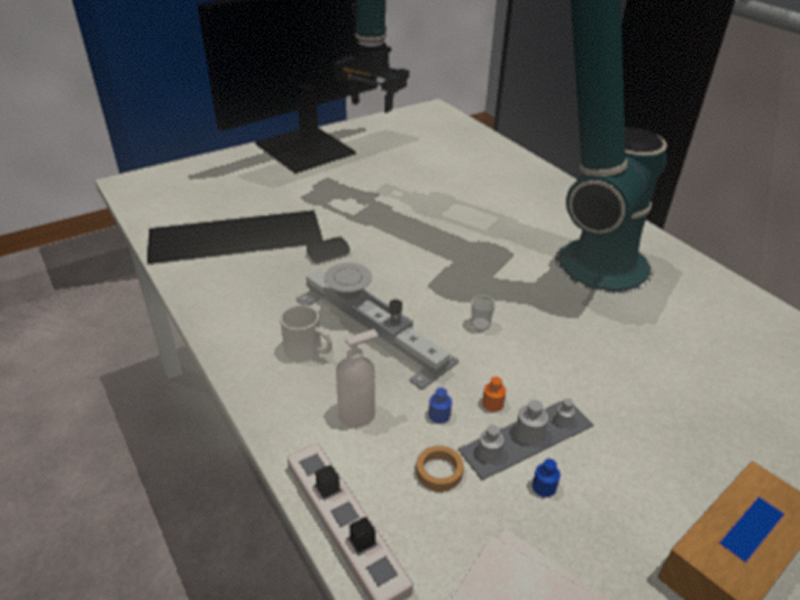

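View pics/top.png

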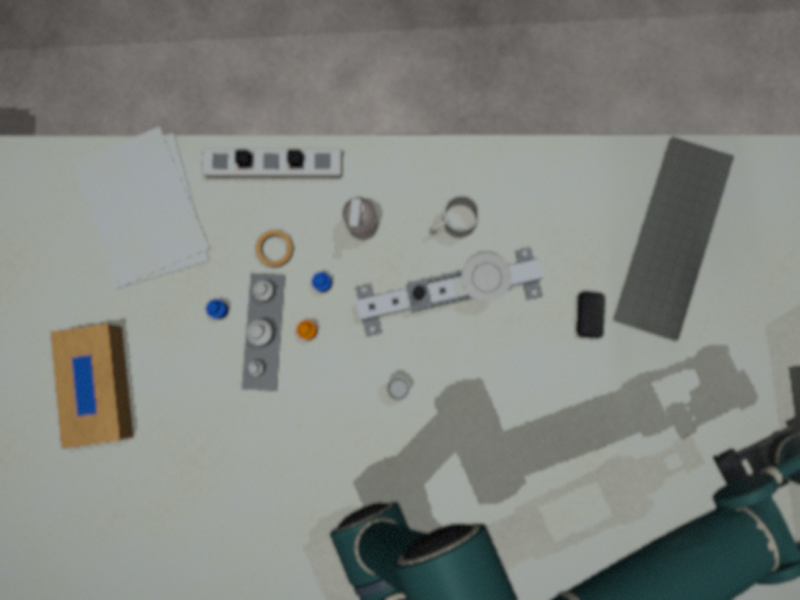

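The top view shows three steel weights on the tray: (262,290), (260,333) which is the largest, and (256,368) which is the smallest. The look-alikes are blue at (322,282) and (217,309), and orange at (307,330). The middle weight should be (262,290). The pan is at (486,277), the plunger knob at (419,293), and holes at (395,300), (372,306) and (443,290). I'll check this in one close crop.

Run:
```python
from h import *
c=dict(np.load('pics/top.npz')); W=cloud(c); im=c['image']
a=im[170:255,150:200]; b=im[150:220,225:350]
A=cv2.resize(a,None,fx=6,fy=6,interpolation=cv2.INTER_CUBIC);B=cv2.resize(b,None,fx=4,fy=4,interpolation=cv2.INTER_CUBIC)
o=np.zeros((510,800,3),np.uint8);o[:,:300]=A;o[:280,300:]=B; cv2.imwrite('pics/crop.png',o)
# depth-based blobs
def blob(u0,u1,v0,v1,zl,zh):
    S=W[v0:v1,u0:u1];m=(S[...,2]>zl)&(S[...,2]<zh);vv,uu=np.nonzero(m)
    p=S[m]; print((u0,v0),(zl,zh),m.sum(),'bbox-mid',(np.nanmin(p,0)+np.nanmax(p,0))/2,'size',np.ptp(p,axis=0),'mean',p.mean(0),'px',uu.mean()+u0,vv.mean()+v0)
for v in [(175,198),(200,222),(225,242)]:
    blob(155,180,*v,.025,.1); blob(155,180,*v,.045,.1)
blob(285,340,150,205,.09,.12)
blob(255,285,175,200,.1,.13)
```

```text
(155, 175) (0.025, 0.1) 142 bbox-mid [0.59721797 0.30713318 0.05092924] size [0.04009535 0.04171275 0.05185349] mean [0.59604521 0.30448064 0.05175398] px 168.42253521126761 185.98591549295776
(155, 175) (0.045, 0.1) 99 bbox-mid [0.59811617 0.30663211 0.06093723] size [0.03645126 0.04071062 0.03183751] mean [0.59602632 0.30568471 0.05694317] px 167.72727272727272 185.7979797979798
(155, 200) (0.025, 0.1) 226 bbox-mid [0.50868118 0.31087683 0.05881222] size [0.05067893 0.05030258 0.06372113] mean [0.50786657 0.30741765 0.06095865] px 166.23893805309734 212.8716814159292
(155, 200) (0.045, 0.1) 207 bbox-mid [0.5095041  0.31094913 0.06810807] size [0.04903309 0.05015798 0.04512944] mean [0.5082246  0.30888632 0.06343633] px 165.6328502415459 212.71014492753622
(155, 225) (0.025, 0.1) 80 bbox-mid [0.43589551 0.32025379 0.04527161] size [0.02935136 0.02907733 0.03431703] mean [0.43532619 0.31880537 0.04356839] px 163.3125 235.6125
(155, 225) (0.045, 0.1) 28 bbox-mid [0.43539839 0.32216243 0.05686703] size [0.01612178 0.01771912 0.01112617] mean [0.43539208 0.32076174 0.05728334] px 161.78571428571428 235.5
(285, 150) (0.09, 0.12) 785 bbox-mid [ 0.61804539 -0.15558564  0.10122788] size [0.09857983 0.09723695 0.02130208] mean [ 0.61768931 -0.15482628  0.10197555] px 311.1949044585987 177.5452229299363
(255, 175) (0.1, 0.13) 57 bbox-mid [ 0.58624313 -0.0180898   0.11233955] size [0.0249051  0.0217945  0.01924172] mean [ 0.58548224 -0.01828327  0.11412298] px 267.56140350877195 187.17543859649123
```

View pics/crop.png

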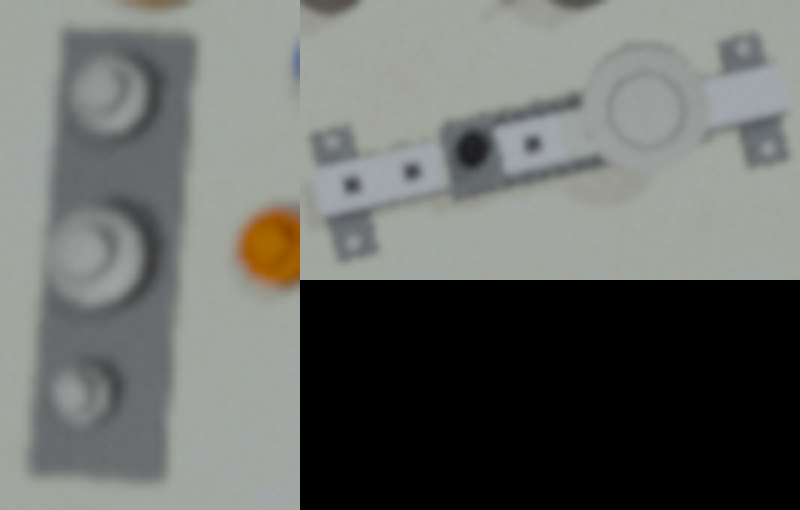

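The crop confirms it. The middle weight is the top one of the steel row, with its knob at crop (97,90). The ring's centre is at crop (646,110) and the black knob at (473,150). Pan to knob measures 0.1407 m against 0.140 given. Next I'll move above the weight and look with the wrist camera.

```bash
cat >> h.py <<'E'
def down(yaw):  # tool y along world y rotated by yaw, tool z down
    y=np.array([-np.sin(yaw),np.cos(yaw),0]);z=np.array([0,0,-1.]);return R.from_matrix(np.c_[np.cross(y,z),y,z]).as_rotvec()
def wpix(c,T,u,v,zw):  # wrist fisheye pixel -> world at height zw
    K=c['intrinsics'];x=(u-K[0,2])/K[0,0];y=(v-K[1,2])/K[1,1];r=np.hypot(x,y)+1e-9
    d=np.array([np.sin(r)*x/r,np.sin(r)*y/r,np.cos(r)])
    M=T@c['T_tool_cam'];o=M[:3,3];d=M[:3,:3]@d;return o+d*(zw-o[2])/d[2]
def toolT():
    s=manip.state();T=np.eye(4);T[:3,:3]=Rm(s['tcp_rot']);T[:3,3]=s['tool_pos'];return T
E
python3 - <<'E'
from h import *
c=dict(np.load('pics/top.npz')); W=cloud(c)
for n,(u,v) in dict(san=(230,139),mug=(294,138)).items():
    S=W[v-18:v+18,u-16:u+17].reshape(-1,3);p=S[S[:,2]>.04];print(n,p.min(0),p.max(0))
for yaw in (0,np.pi,.2304,.2304+np.pi):
  for p in ([.597,.305,.25],[.618,-.155,.2],[.58,0,.12]):
    q=inverse_kinematics(p,down(yaw)); print(round(yaw,2),p,None if q is None else np.round(q,2))
yaw=0 if inverse_kinematics([.597,.305,.25],down(0)) is not None else np.pi
manip.move_pose([.597,.305,.25],down(yaw)); manip.set_gripper(.06,25)
T=toolT();c=cap('wrist');np.save('pics/T.npy',T);print(T,c['T_tool_cam'],c['intrinsics'],manip.state()['clock'])
cv2.imwrite('pics/w1.png',cv2.resize(c['image'],(800,600),interpolation=cv2.INTER_CUBIC))
E
```

```text
san [0.70401272 0.06879122 0.04093144] [0.78039431 0.13511091 0.19193389]
mug [ 0.715766   -0.14071497  0.04054864] [ 0.79006315 -0.05116336  0.09757589]
0 [0.597, 0.305, 0.25] [ 0.44  0.25  1.6  -0.    1.29 -1.14]
0 [0.618, -0.155, 0.2] [-0.28  0.22  1.73  0.    1.19 -1.86]
0 [0.58, 0, 0.12] [-0.04  0.19  1.93 -0.    1.03 -1.61]
3.14 [0.597, 0.305, 0.25] [ 0.44  0.25  1.6  -0.    1.29  2.01]
3.14 [0.618, -0.155, 0.2] [-0.28  0.22  1.73 -0.    1.19  1.29]
3.14 [0.58, 0, 0.12] [-0.04  0.19  1.93 -0.    1.03  1.53]
0.23 [0.597, 0.305, 0.25] [ 0.44  0.25  1.6  -0.    1.29 -1.37]
0.23 [0.618, -0.155, 0.2] [-0.28  0.22  1.73  0.    1.19 -2.09]
0.23 [0.58, 0, 0.12] [-0.04  0.19  1.93  0.    1.03 -1.84]
3.37 [0.597, 0.305, 0.25] [0.44 0.25 1.6  0.   1.29 1.78]
3.37 [0.618, -0.155, 0.2] [-0.28  0.22  1.73  0.    1.19  1.06]
3.37 [0.58, 0, 0.12] [-0.04  0.19  1.93  0.    1.03  1.3 ]
[[-9.99999999e-01 -4.92511069e-05 -1.10912332e-05  5.96988077e-01]
 [-4.92512340e-05  9.99999999e-01  1.14518478e-05  3.05021000e-01]
 [ 1.10906692e-05  1.14523940e-05 -1.00000000e+00  2.49988237e-01]
 [ 0.00000000e+00  0.00000000e+00  0.00000000e+00  1.00000000e+00]] [[-7.49211076e-04 -9.55138828e-01 -2.96157489e-01  7.73944127e-02]
 [ 9.99999577e-01 -5.57422059e-04 -7.32027097e-04  5.61406255e-04]
 [ 5.34102787e-04 -2.96157912e-01  9.55138841e-01 -1.46941855e-01]
 [ 0.00000000e+00  0.00000000e+00  0.00000000e+00  1.00000000e+00]] [[297.31863964   0.         258.06809909]
 [  0.         297.31863964 194.05714824]
 [  0.           0.           1.        ]] 4.0833
```

View pics/w1.png

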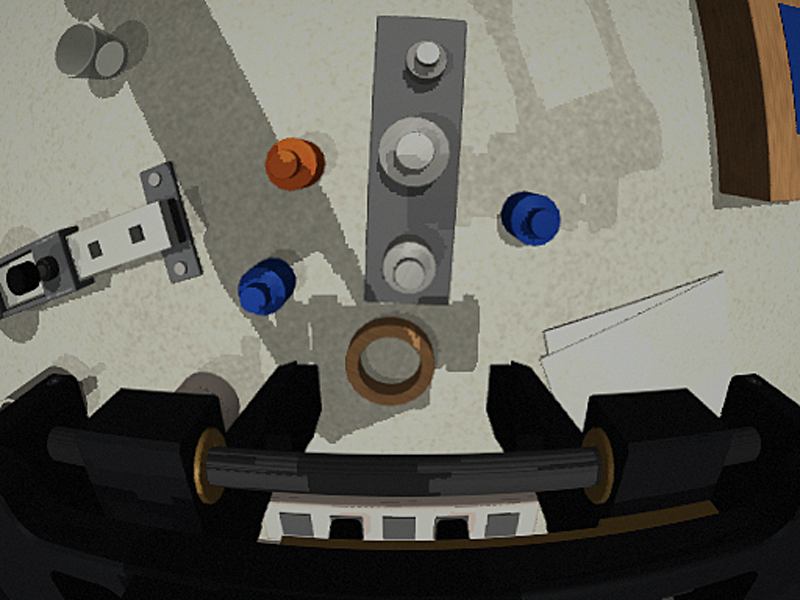

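The wrist view shows the middle weight's knob top at (410,272), between the large weight at (415,150) and the tape roll at (390,360). The spots beside it are clear for the fingers. I'll compute the grasp, pick the weight and lift it.

Run:
```python
from h import *
c=dict(np.load('pics/wrist.npz'));T=np.load('pics/T.npy')
f=lambda u,v,z:wpix(c,T,(u+.5)*.64-.5,(v+.5)*.64-.5,z)
p=f(410,272,.070);print(p,f(409,267,.046),'large',f(415,151,.082))
assert np.hypot(*(p[:2]-[.597,.305]))<.008
x,y=p[:2]
manip.move_linear([x,y,.12]);manip.move_linear([x,y,.050],rate=.06)
manip.set_gripper(0.0,25);s=manip.state();print(s['gripper_width'],s['grasp_force'],s['contact_force'],s['tool_pos'])
manip.move_linear([x,y,.10],rate=.08);s=manip.state();print(s['gripper_width'],s['grasp_force'],s['contact_force'])
manip.move_linear([x,y,.27])
manip.move_pose([.618,-.155,.27],down(0))
T=toolT();c=cap('wrist');np.save('pics/T.npy',T);s=manip.state();print(s['gripper_width'],s['contact_force'],s['clock'])
cv2.imwrite('pics/w2.png',cv2.resize(c['image'],(800,600),interpolation=cv2.INTER_CUBIC))
```

```text
[0.59713201 0.3100405  0.07      ] [0.59884438 0.30958337 0.046     ] large [0.51088529 0.31307102 0.082     ]
0.020959351401820484 24.99101556804817 [ 0.20782906 -0.03483102  1.10344086] [0.59716013 0.30978946 0.05002784]
0.020702472000505914 24.999804658509674 [ 0.33708    -0.03410214 -3.81784355]
0.020928526468902187 [ 0.72765486  0.47187851 -4.49554891] 10.9
```

View pics/w2.png

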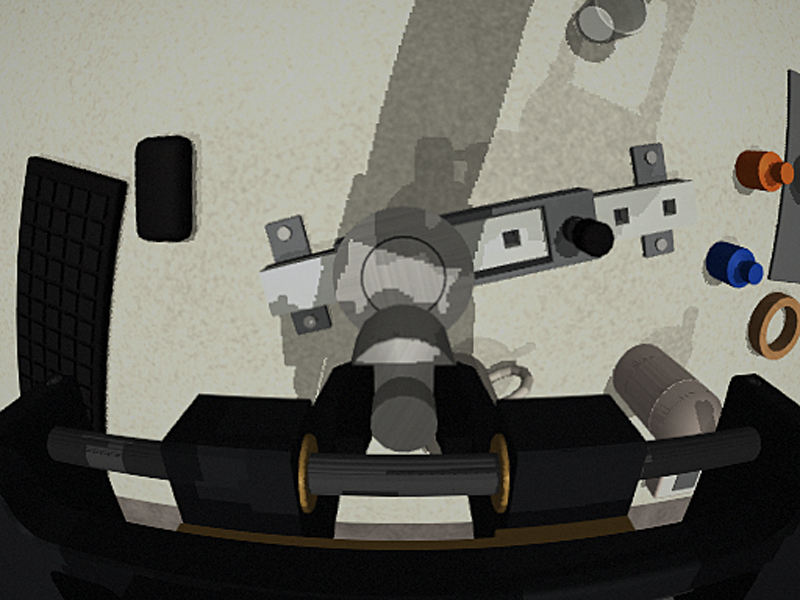

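The weight is held and hangs upright. The ring spans from x=362 to 445 with its top at y=236, so its centre is about (403.5,277). The knob top is at (596,237).

Run:
```python
from h import *
c=dict(np.load('pics/wrist.npz'));T=np.load('pics/T.npy')
f=lambda u,v,z:wpix(c,T,(u+.5)*.64-.5,(v+.5)*.64-.5,z)
l,r,t=f(362,278,.102),f(445,277,.102),f(404,236,.102)
k=f(597,237,.114);print('ring',l,r,t,'diam',np.hypot(*(l-r)[:2]),'knob',k)
pan=np.array([t[0]+.03,(l[1]+r[1])/2]);print('pan',pan,'dist',np.hypot(*(k[:2]-pan)), 'yaw',np.arctan2(-(k[0]-pan[0]),k[1]-pan[1]))
assert np.hypot(*(pan-[.618,-.155]))<.01
tgt=(pan+[.618,-.155])/2;print(tgt)
manip.move_linear([*tgt,.27],rate=.1);manip.move_linear([*tgt,.155],rate=.08)
f0=manip.state()['contact_force'][2];print(f0)
z=.155
while z>.134:
    z-=.001;manip.move_linear([*tgt,z],rate=.02);fz=manip.state()['contact_force'][2];print(round(z,3),round(fz,2))
    if fz>f0+3.7:break
manip.dwell(.2);print(manip.state()['contact_force'])
manip.set_gripper(.05);manip.dwell(.3)
manip.move_linear([*tgt,.26],rate=.06);manip.dwell(.2)
T=toolT();c=cap('wrist');np.save('pics/T.npy',T);s=manip.state();print(s['contact_force'],s['clock'])
cv2.imwrite('pics/w3.png',cv2.resize(c['image'],(800,600),interpolation=cv2.INTER_CUBIC))
```

```text
ring [ 0.61992369 -0.18250759  0.102     ] [ 0.6191764  -0.12439031  0.102     ] [ 0.59028653 -0.15311144  0.102     ] diam 0.058122083407703494 knob [ 0.58626858 -0.01849915  0.114     ]
pan [ 0.62028653 -0.15344895] dist 0.13917136292036036 yaw 0.2469340203029149
[ 0.61914327 -0.15422447]
-3.0345204104793284
0.154 -4.31
0.153 -3.84
0.152 -3.62
0.151 -2.68
0.15 -2.41
0.149 -3.86
0.148 -3.16
0.147 -3.28
0.146 -3.14
0.145 -3.56
0.144 -1.99
0.143 -1.31
0.142 -0.85
0.141 -0.48
0.14 -0.56
0.139 0.29
0.138 0.97
[ 1.55163032 -0.95206829  0.64413552]
[-0.62557522  0.2497098  -0.62322587] 20.5167
```

View pics/w3.png

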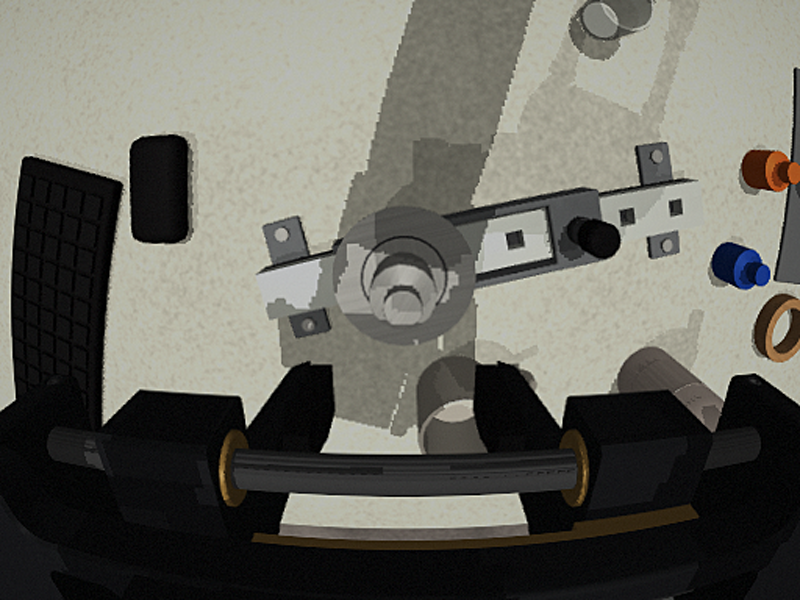

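The weight stands on the pan with its knob top at (403,301) and the ring still visible around it. I'll check the offset, then grip the plunger knob and pull it.

Run:
```python
from h import *
c=dict(np.load('pics/wrist.npz'));T=np.load('pics/T.npy')
f=lambda u,v,z:wpix(c,T,(u+.5)*.64-.5,(v+.5)*.64-.5,z)
l,r,t=f(361,277,.094),f(447,277,.094),f(404,236,.094)
w=f(403.5,302,.158);pan=np.array([t[0]+.03,(l[1]+r[1])/2]);k=f(600,238,.114)
print('weight',w,'pan',pan,'off',w[:2]-pan,'knob',k)
assert np.hypot(*(w[:2]-pan))<.01
yaw=.235;o=down(yaw);kx,ky=.5862,-.0184
manip.move_pose([kx,ky,.22],o);manip.set_gripper(.06,45)
manip.move_linear([kx,ky,.14],rate=.1);manip.move_linear([kx,ky,.086],rate=.05)
manip.set_gripper(0.,45);manip.dwell(.2)
s=manip.state();print(s['gripper_width'],s['grasp_force'],s['contact_force'],s['tool_pos'],s['clock'])
for dz in(.006,.012,.018):
    manip.move_linear([kx,ky,.086+dz],rate=.03);s=manip.state();print(dz,s['tool_pos'],s['contact_force'],s['gripper_width'])
manip.dwell(.2);s=manip.state();print(s['tool_pos'],s['contact_force'],s['grasp_force'],s['clock'])
```

```text
weight [ 0.61784453 -0.15381172  0.158     ] pan [ 0.62056418 -0.1534921 ] off [-0.00271965 -0.00031962] knob [ 0.58612025 -0.02109162  0.114     ]
0.024950315931291187 45.0002466654405 [0.09653992 0.780786   0.51459038] [ 0.5862272  -0.0183135   0.08607854] 24.525
0.006 [ 0.58607602 -0.01829393  0.09133896] [ 3.36036527  0.41808829 -8.32374108] 0.0243874067782095
0.012 [ 0.58601817 -0.01833016  0.09754487] [ 4.95281302  0.27783218 -9.98882351] 0.024339597785133452
0.018 [ 0.58601722 -0.01833839  0.10353398] [  4.97531235   1.29920088 -11.02260231] 0.024624025435102028
[ 0.58601207 -0.01835038  0.10361379] [  4.36299116   2.00371758 -11.48470394] 44.99733790755272 25.775
```

The plunger is up, with a spring force of about 11 N. Now I'll slide it and lower it, watching the force.

Run:
```python
from h import *
yaw=.235;d=np.array([-np.sin(yaw),np.cos(yaw)]);k=np.array([.5862,-.0184])
def show(m):
    s=manip.state();print(m,np.round(s['tool_pos'],4),np.round(s['contact_force'],1),round(s['gripper_width'],4),round(s['clock'],1))
for a in(.025,.05):
    manip.move_linear([*(k+a*d),.104],rate=.03);show(a)
manip.dwell(.3);show('at hole')
for z in(.100,.097,.094,.091,.088,.086):
    manip.move_linear([*(k+.05*d),z],rate=.02);show(z)
manip.dwell(.3);show('end')
T=toolT();c=cap('wrist');np.save('pics/T.npy',T);c2=cap('top')
cv2.imwrite('pics/w4.png',cv2.resize(c['image'],(800,600),interpolation=cv2.INTER_CUBIC))
```

```text
0.025 [0.5803 0.0065 0.104 ] [  4.7   1.7 -11.3] 0.0245 26.8
0.05 [0.5748 0.0301 0.1041] [  4.4   0.3 -11.8] 0.0246 27.7
at hole [0.5748 0.0301 0.1041] [  4.2   1.  -11.7] 0.0243 28.0
0.1 [0.5748 0.0301 0.0999] [  3.4   0.2 -10.4] 0.0252 28.4
0.097 [0.5748 0.0301 0.0969] [ 4.6 -0.2 -9.4] 0.0246 28.7
0.094 [0.5748 0.0301 0.094 ] [ 4.2 -1.2 -8.7] 0.0248 29.0
0.091 [0.5748 0.0302 0.091 ] [ 5.1 -0.9 -7.3] 0.0245 29.3
0.088 [0.5748 0.0302 0.088 ] [ 4.4 -1.6 -7.9] 0.0248 29.6
0.086 [0.5748 0.0302 0.0861] [ 5.  -1.2 -6.3] 0.0246 29.8
end [0.5748 0.0302 0.0861] [ 5.2 -0.6 -5.5] 0.0243 30.1
```

View pics/w4.png

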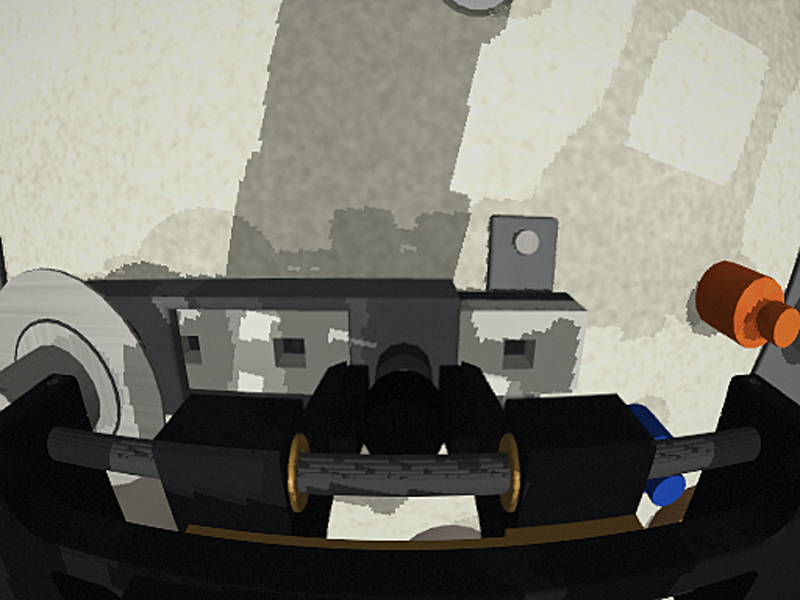

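The section has moved one hole: holes show at (190,347) and (290,347) on the pan side and at (517,347) beyond the knob. The pin may be hanging on the grip slightly, so I'll press down gently until the force turns positive.

Run:
```python
from h import *
yaw=.235;d=np.array([-np.sin(yaw),np.cos(yaw)]);k=np.array([.5862,-.0184])+.05*d
z=.086
while z>.080:
    z-=.0005;manip.move_linear([*k,z],rate=.01);manip.dwell(.1);s=manip.state();print(round(z,4),np.round(s['tool_pos'],4),np.round(s['contact_force'],1))
    if s['contact_force'][2]>4:break
print(s['grasp_force'],s['gripper_width'],s['clock'])
c=cap('top');W=cloud(c);S=W[130:240,220:380];m=(S[...,2]>.08)&(S[...,2]<.105);
cv2.imwrite('pics/t2.png',cv2.resize(c['image'][110:260,200:400],(800,600),interpolation=cv2.INTER_CUBIC))
```

```text
0.0855 [0.5748 0.0302 0.0861] [ 2.6 -0.4 -1. ]
0.085 [0.5749 0.0302 0.086 ] [ 0.8 -1.1  5.5]
45.00133831053972 0.024551678018245548 30.9417
```

View pics/t2.png

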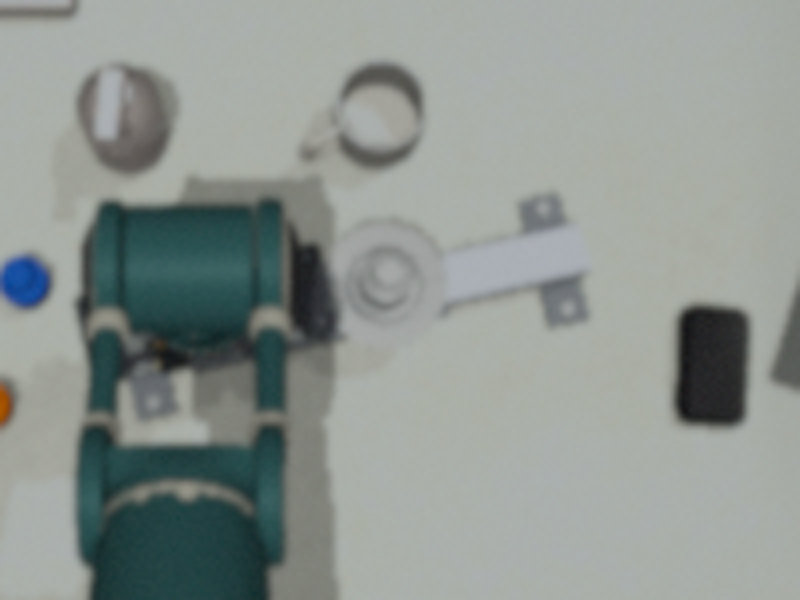

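The weight is upright and centred on the pan at (388,278). The fingers can't push the knob any lower (5.5 N upward, z stays at 0.086), so the pin is home. Handing in.

```bash
python3 -c "
from h import *
print(order.close_job())"
```

```text
the job is handed in; nothing more can be done
None
```

I've handed the job in, and no verdict came back: the middle weight stands on the pan about 3 mm off centre, the section is one hole to the left with the pin home, and the fingers still hold the knob at 45 N.

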